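Open the safety-capped cleaner in its tray well

ROBOT

A 6-joint arm with a two-finger parallel gripper is mounted at the origin on the work surface. World frame = base frame: x ahead of the robot, y to its left, z up, the work surface at z = 0. Lengths are in m, angles in degrees, forces in N, time in s.
With the tool pointing down it reaches from about 0.35 to 0.875 m from the base axis. Payload 4.2 kg.
Tool frame: the origin (TCP) lies on the centre line of the jaws, within the pads' length; the fingertips stand 19 mm ahead of it and the grasp point (between the pads) is the TCP; z points along the fingers, y is the line along which they close (so a half turn about z gives the same grasp; the last joint's range is limited). The gripper opens to 87 mm and grips with 3 to 60 N. Pads are 19 mm wide; open, the fingers measure 117 mm over their backs; the gripper's body (75 mm by 190 mm) begins 51 mm behind the grasp point.
Start: joints at [-54.282, 22.042, 0.453, 0, -68.411, -14.817], TCP at [0.223, -0.584, 0.242] pointing down, gripper open.
Joint ranges: [-179.83, 179.83], [-69.29, 118.12], [-61.27, 80.66], [-181.25, 117.63], [-171.15, -9.14], [-177.46, 177.46]. Speed limits (degrees/s): [159.86, 159.86, 180, 180, 180, 180].

INTERFACE

Orientations are given as a 3x3 rotation matrix whose columns are the frame's x, y, z axes.
In Python, from station import sense, capture, finish_job, search_frame, masks_of gives the robot as it stands.
- The arm moves only by the tool drive_tool, never from a script. Its argument "rows" is a list of rows, each a list of 7 numbers: the opening in per cent of the stroke, from 0 (shut) to 100 (fully open), then the shift along the world's x, y, z in mm, then the turn, a rotation vector about the world's x, y, z in rad. In form: [[fingers, dx, dy, dz, wx, wy, wz], ...]. A call has 1 to 5 rows; each row shifts and turns the commanded pose from where the row before left it; what a row does not reach is not made up. A row lasts 1/12 s, in which the tool goes at most 41.7 mm and 7.16 degrees, less where a joint would pass 70% of its speed; a pose out of reach is approached as far as the arm can. A call is refused whole if a number of a shift passes 41.7 or a number of a turn 0.125, either way. A call with a gripper value outside its range is refused whole. The fingers move at their own pace and stop on an object; the grip force is fixed at half the most. Time passes only in rows, so rows that do not move let the fingers close. It gives the time, the measured TCP pose, the force, the opening and the grip force at its end, in the units of the state.
- sense(): the state, without advancing time (a new reading comes with each control period).
- capture(name): name is "side" or "top"; returns a dict with "frame" (420x560x3 uint8, red, green, blue), "z_map" (420x560 float32, m along the optical axis (not along the pixel's ray), 0 where there is no reading), "fx", "fy", "cx", "cy" (pixels), "distortion" ([k1, k2, p1, p2, k3] as OpenCV has them; the pictures are not rectified), "R" (3x3) and "t" (3): a world point X has camera coordinates R X + t. Camera axes: x right, y down, z forward; pixel columns grow to the right and rows downward; lengths in m; the calibration is good to about 2 mm. A picture is of the moment at which its call begins.
- finish_job(): hands the job in; it is judged then, once.
Trained networks look in a picture, given as the dict that the camera call returned (one of the last four; its "shot" number tells which), for a name from the list of things; names that differ only in an ending like _2 or _b are one class to them, and where a whole thing is asked for, a point or a joint stands for the part that bears it (a point fixed in the world has none). Each returns a list of dicts, best first, with "p" (0 to 1); they miss things now and then, are a little off and sometimes report something else, mostly with a low value. They report only what shows in the picture. A call takes as long as a camera call. They do not tell look-alikes from the thing itself.
- search_frame(label, picture): "xy" ([column, row] in pixels, amid what is visible of it).
- masks_of(label, picture): "region" (420x560 bool, what is visible of it) and "xy" ([column, row] in pixels, amid what is visible of it).
The state is a dict: "time_s": time; "joints": joint angles; "joint_velocities": joint speeds; "effort": joint torques, N m; "tcp_pos": TCP position; "ee_rot": TCP orientation; "wrist_force": force on the tool from outside, world axes, zero at the start; "moment": the same for the moment, N m; "gripper_width": opening from 0.0 (shut) to 1.0 (fully open); "gripper_force": force on a finger pad.
Only numpy, scipy, OpenCV 4.12 (cv2) and the standard library are available. Lean on these libraries where they do the work, as an engineer would, in place of code of your own. Each camera call takes 0.05 s, during which the arm holds its last target. There are 200 camera calls.

TASK

Before the freezer is wiped down, stand the white cleaner bottle upright in the rectangular well of the blue drip tray, square and fully down, so that it can neither spin nor tip. Then press its red push-and-turn safety cap down, twist it anticlockwise (seen from above) while it is down, lift it off and finish while still holding it level, a few centimetres straight above the open mouth, so that drips fall back in; the bottle stays seated in the well. Leave the spray bottle, the tub and the honey jar as they stand.

Things in the scene. Friction and masses are not known exactly. Their poses are not given: they have to be found in the camera images.
- bottle: White rectangular plastic bottle, green label, loose, 0.3 to 0.6 kg; 52 mm along its x, 78 mm along its y, body 110 mm tall, sloping shoulder up to 124 mm, neck 31 mm across. Origin at the centre of its underside, z up. Starts upright on the counter (z = 0), cap locked on; the locked cap bears its weight, so it can be carried by the cap. It fits the well either way round (half turn).
- bottle_mouth (a point): Centre of the open mouth, on the bottle's axis, 152 mm above its underside. Around the neck below it are three ledges with hooked notches that hold the cap's lugs. Unless it stands in the well, the bottle turns along with the cap.
- cap: Red ribbed round safety cap, loose, 30 g, 47 mm across, 30 mm tall; grip it across its sides from above. Origin at the centre of its lower rim, z up. Locked: rim 134 mm above the bottle's underside (10 mm above the shoulder), x axis along the bottle's x within 5 degrees. Unpressed it turns only about 5 degrees and cannot be pulled off.
- cap_top (a point): Centre of the cap's top face, 30 mm above its rim. Pressed, the cap sinks from about 5 N, 0.9 N more per mm, to a hard stop 6 mm down (about 10 N); beyond 4 mm it clears the teeth. Held down, it turns anticlockwise seen from above: free of the teeth after 42 degrees, stopped at about 83, so 60 is right; then it lifts straight off. Clockwise is blocked.
- tray: Blue plastic drip tray screwed to the counter, 150 mm along its x, 170 mm along its y, rim 18 mm high, with the bottle well in its middle: 56 mm along x by 82 mm along y inside (2 mm of room each side), walls 5 mm thick up to 46 mm above the counter, then sloping light blue lead-in lips widening by 6 mm a side up to 54 mm. Origin at the centre of its underside, z up.
- tray_well (a point): Centre of the well's floor, 6 mm above the counter; the bottle's underside rests here. Axes as the tray's.
- spray: Bystander: trigger spray bottle, light blue with a white head, 72 mm across, 187 mm tall, about 60 mm to its nozzle (-x). Origin under its centre.
- tub: Bystander: white lidded tub with a blue lid, 122 mm across, 102 mm tall. Origin under its centre.
- jar: Bystander: amber honey jar with a brass-coloured lid, 68 mm across, 95 mm tall. Origin under its centre.
Mind the look-alikes: they are no part of the job. Leave any purple look-alike of the bottle alone.

How it is judged (in metres and radians):
On the way, in this order (a step that is already met when the one before it is completed fails the run):
1. the bottle stands in the well, fully down, upright and square, its cap still locked on (horizontal distance between bottle and tray_well below 0.005 m and z of bottle in the frame of tray_well between -0.003 and 0.003 m and angle between bottle's own z axis and vertical below 0.05 rad and angle between the x axis of bottle and the x axis of tray, either way round below 0.15 rad and angle between the x axis of cap and the x axis of bottle, either way round below 0.25 rad and z of cap in the frame of bottle below 0.138 m), for 0.2 s.
2. the cap is pressed down and, while it is down, twisted past the teeth, the bottle standing in the well (horizontal distance between bottle and tray_well below 0.005 m and z of bottle in the frame of tray_well between -0.003 and 0.003 m and angle between bottle's own z axis and vertical below 0.05 rad and angle between the x axis of bottle and the x axis of tray, either way round below 0.15 rad and angle between the x axis of cap and the x axis of bottle, either way round above 0.4 rad and z of cap in the frame of bottle below 0.1315 m), for 0.04 s.
At the end, for the whole second after the job is handed in: Bottle in the well: within 3 mm of its floor, 5 mm of its centre, 0.05 rad of upright, 0.15 rad of square. Cap held still in the fingers (over 2 N), off the bottle, level within 0.2 rad, rim 15 to 120 mm above the mouth, within 20 mm of its axis. Bystanders moved under 30 mm, tilt under 0.2 rad (horizontal distance between bottle and tray_well below 0.005 m and z of bottle in the frame of tray_well between -0.003 and 0.003 m and angle between bottle's own z axis and vertical below 0.05 rad and angle between the x axis of bottle and the x axis of tray, either way round below 0.15 rad and z of cap in the frame of bottle between 0.167 and 0.272 m and horizontal distance between cap and bottle_mouth below 0.02 m and angle between each of cap, spray, tub, jar's own z axis and vertical below 0.2 rad and contact force between the fingers and cap above 2 N and contact force between cap and bottle below 0.1 N and linear speed of cap below 0.03 m/s and distance of each of spray, tub, jar from where it was at the start of the episode below 0.03 m); the arm keeps its last pose, push and grip.
It fails at once if the bottle is tipped over (more than 35 degrees) (angle between bottle's own z axis and vertical above 0.6 rad).
It fails at once if a bystander is pushed more than 30 mm or tipped (distance of any of spray, tub, jar from where it was at the start of the episode above 0.03 m or angle between any of spray, tub, jar's own z axis and vertical above 0.2 rad).
It also fails if it takes over 54 s, if anything falls off the work surface, if the arm or the gripper's body presses on something with over 40 N, if the wrist force passes 120 N, or if a joint passes its speed limit or range.

## Working session

There is one attempt and no reset: what is moved stays moved. The work goes in short steps, Python scripts to look and compute and a tool call to move; the robot and the scene stay as the last step left them, time stands still between calls to the robot, and variables do not carry over. Pictures are saved under pics/ and viewed, at most 10 in all, crops included, and the job is handed in when it is done.

Besides the shell and the picture viewer there is one more tool, called by a JSON object that holds its "op" and its "data". drive_tool: Moves the arm, as the interface text tells. Its arguments: {"type":"object","properties":{"rows":{"type":"array"}},"required":["rows"]}

```bash
mkdir -p pics; cat > h.py <<'E'
import numpy as np, cv2
from station import *
def cloud(c):
    H,W=c["z_map"].shape
    v,u=np.mgrid[0:H,0:W]
    K=np.array([[c["fx"],0,c["cx"]],[0,c["fy"],c["cy"]],[0,0,1]])
    p=cv2.undistortPoints(np.stack([u,v],-1).reshape(-1,1,2).astype(float),K,np.array(c["distortion"],float)).reshape(H,W,2)
    z=c["z_map"][...,None].astype(float)
    X=np.concatenate([p*z,z],-1)
    P=(X-np.array(c["t"]))@np.array(c["R"])
    P[c["z_map"]<=0]=np.nan
    return P
def save(n,img): cv2.imwrite(f"pics/{n}.png",img[...,::-1])
E
python3 - <<'E'
from h import *
s=sense(); print(s)
ims=[]
for n in("top","side"):
    c=capture(n); P=cloud(c); np.savez(f"{n}.npz",P=P,f=c["frame"]); save(n+"1",c["frame"])
    for l in("bottle","cap","tray","spray","tub","jar"):
        for d in masks_of(l,c)[:4]:
            q=P[d["region"]]; print(n,l,round(d["p"],2),np.round(d["xy"]),np.round(np.nanmedian(q,0),3),np.round(np.nanmax(q[:,2]),3),d["region"].sum())
E
```

```text
{'time_s': 0.0, 'joints': array([-5.42833103e+01,  2.20915346e+01,  3.81818328e-01, -2.94933921e-02,
       -6.84128766e+01, -1.48174973e+01]), 'joint_velocities': array([ 0.10675499,  0.03224519,  0.03147605, -0.01247188, -0.11615924,
        0.07849172]), 'effort': array([-8.31294278e-05, -3.90660131e+01,  1.87402582e+01,  4.21958685e+00,
        1.09750003e-02, -2.30154565e-04]), 'tcp_pos': array([ 0.22278753, -0.58334974,  0.24046405]), 'ee_rot': array([[-9.34277191e-01, -3.56546476e-01, -8.60428606e-04],
       [-3.56547505e-01,  9.34275019e-01,  2.01659785e-03],
       [ 8.48660937e-05,  2.19084505e-03, -9.99997596e-01]]), 'wrist_force': array([ 0.1610405 , -0.02579506, -0.20156245]), 'moment': array([0.00676602, 0.02472921, 0.04950727]), 'gripper_force': 0.0, 'gripper_width': 1.000565749496467}
top bottle 0.9 [255. 184.] [0.69  0.103 0.115] 0.158 563
top bottle 0.88 [240. 268.] [0.439 0.145 0.118] 0.157 536
top bottle 0.7 [252. 226.] [0.565 0.11  0.11 ] 0.143 323
top cap 0.67 [252. 226.] [0.569 0.11  0.11 ] 0.161 326
top cap 0.62 [246. 220.] [0.579 0.121 0.164] 0.172 180
top tray 0.7 [349. 252.] [ 0.489 -0.205  0.007] 0.06 2522
top spray 0.56 [148. 262.] [0.462 0.427 0.119] 0.192 710
top tub 0.74 [441. 238.] [ 0.517 -0.47   0.101] 0.11 1470
side bottle 0.97 [274. 240.] [0.571 0.147 0.103] 0.155 744
side bottle 0.68 [281. 274.] [0.502 0.274 0.102] 0.186 1344
side bottle 0.64 [331. 262.] [0.432 0.178 0.085] 0.154 1601
side bottle 0.62 [240. 229.] [0.687 0.139 0.086] 0.155 1256
side cap 0.76 [278. 215.] [0.574 0.137 0.16 ] 0.168 368
side tray 0.67 [349. 204.] [ 0.483 -0.174  0.017] 0.056 1871
side spray 0.91 [267. 339.] [0.452 0.469 0.111] 0.188 2900
side tub 0.74 [363. 150.] [ 0.511 -0.434  0.078] 0.107 1161
side jar 0.63 [231. 193.] [ 0.792 -0.021  0.084] 0.154 475
```

View pics/top1.png

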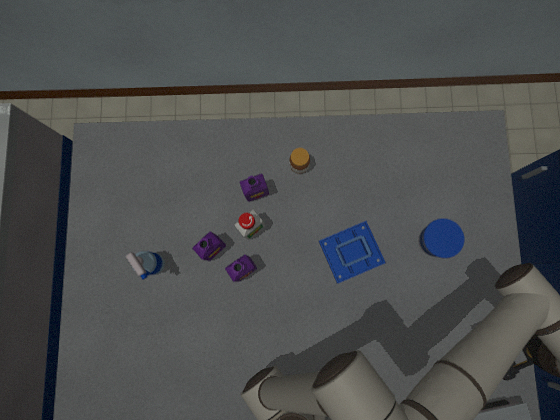

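View pics/side1.png

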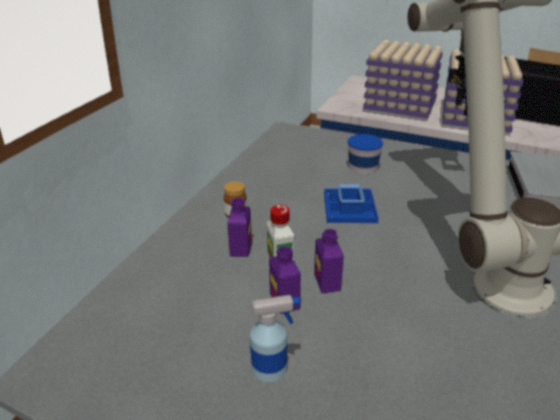

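Candidates for the bottle in the top view are the white one with the red cap at (247,222) and purple look-alikes at (255,185), (208,246) and (240,268). In the side view the white one is at (280,235). The tray is at (351,250), the spray at (147,263), the tub at (442,238) and the jar at (300,159). I choose the white one and check it in a crop.

```bash
python3 - <<'E'
from h import *
T=np.load("top.npz");S=np.load("side.npz")
save("crop1",np.hstack([cv2.resize(T["f"][150:300,190:390],(560,420),interpolation=2)[:, :400],cv2.resize(S["f"][190:310,210:330],(400,400),interpolation=2)[:].repeat(1,0) if 0 else cv2.resize(S["f"][190:310,210:330],(400,420),interpolation=2)]))
for nm,D in(("top",T),("side",S)):
    P=D["P"];f=D["f"].astype(int);r,g,b=f[...,0],f[...,1],f[...,2]
    near=(np.hypot(P[...,0]-.575,P[...,1]-.115)<.07)
    hsv=cv2.cvtColor(D["f"],cv2.COLOR_RGB2HSV).astype(int)
    red=near&(r>110)&(g<70)&(b<70)&(P[...,2]>.12)
    top=red&(P[...,2]>.157)
    q=P[top];print(nm,"cap top",len(q),np.round(np.nanmean(q,0),4),"bb",np.round(np.nanmin(q,0),3),np.round(np.nanmax(q,0),3))
    pur=(r-g>15)&(b-g>25)
    body=near&~pur&(P[...,2]>.02)
    for lo,hi in((.02,.06),(.06,.1),(.1,.128)):
        q=P[body&(P[...,2]>lo)&(P[...,2]<hi)&~red][:,:2]
        if len(q)<5: continue
        R=cv2.minAreaRect(q.astype(np.float32)*1000);print(nm,lo,len(q),[np.round(x,1) for x in R])
    # tray
    nt=(np.abs(P[...,0]-.5)<.14)&(np.abs(P[...,1]+.2)<.14)
    blue=nt&(b-r>40)
    for lo,hi in((.012,.025),(.04,.065)):
        q=P[blue&(P[...,2]>lo)&(P[...,2]<hi)][:,:2]
        R=cv2.minAreaRect(q.astype(np.float32)*1000);print(nm,"tray",lo,len(q),[np.round(x,1) for x in R])
    q=P[blue][:,:2];R=cv2.minAreaRect(q.astype(np.float32)*1000);print(nm,"tray all",len(q),[np.round(x,1) for x in R])
E
```

```text
top cap top 152 [0.5801 0.1235 0.1643] bb [0.558 0.101 0.157] [0.601 0.143 0.172]
top 0.02 41 [array([559.7, 105.8]), array([ 2.9, 73.9]), np.float64(38.1)]
top 0.06 50 [array([560.4, 105.9]), array([ 3. , 74.1]), np.float64(38.2)]
top 0.1 220 [array([580.2, 121.9]), array([51.4, 77.6]), np.float64(38.8)]
top tray 0.012 351 [array([ 489.3, -205.8]), array([150.7, 171.1]), np.float64(21.2)]
top tray 0.04 280 [array([ 483.4, -208.4]), array([ 96.9, 102.8]), np.float64(28.7)]
top tray all 2385 [array([ 489.9, -206.8]), array([150.4, 174.1]), np.float64(21.5)]
side cap top 130 [0.5775 0.1345 0.1635] bb [0.555 0.112 0.158] [0.599 0.151 0.168]
side 0.02 75 [array([582.2, 145.8]), array([41. , 87.7]), np.float64(74.9)]
side 0.06 253 [array([579.9, 148.7]), array([41.4, 83.6]), np.float64(76.5)]
side 0.1 366 [array([576.2, 130.1]), array([50.3, 73. ]), np.float64(39.2)]
side tray 0.012 564 [array([ 487.7, -202.2]), array([151.3, 179. ]), np.float64(21.7)]
side tray 0.04 285 [array([ 488. , -204.1]), array([ 73. , 104.8]), np.float64(22.1)]
side tray all 1831 [array([ 487.7, -201.5]), array([151.6, 181.3]), np.float64(22.2)]
```

View pics/crop1.png

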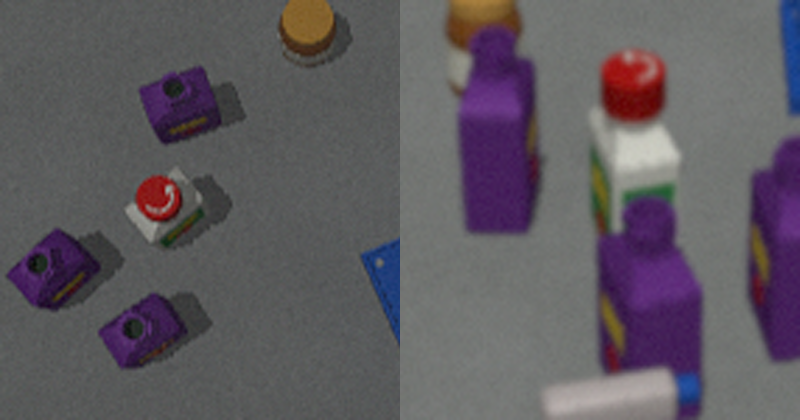

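The crop confirms the white bottle with the green label and red cap, at about (0.580, 0.122) with yaw 39°. Its purple neighbours are about 12 cm away. The tray is at (0.489, -0.206), yaw about 21.5°. I'm moving above the bottle.

{"op": "drive_tool", "data": {"rows": [[100,18,35,0,0,0,0],[100,18,35,0,0,0,0],[100,18,35,0,0,0,0],[100,18,35,0,0,0,0],[100,18,35,0,0,0,0]]}}

```text
time_s: 1.12
tcp_pos: [0.3134, -0.4073, 0.2417]
ee_rot: [[-0.934, -0.356, 0.0], [-0.356, 0.934, -0.0], [-0.0, -0.0, -1.0]]
wrist_force: [1.3, -1.1, 0.8]
gripper_width: 1.003
gripper_force: 0.0
```

{"op": "drive_tool", "data": {"rows": [[100,18,35,0,0,0,0],[100,18,35,0,0,0,0],[100,18,35,0,0,0,0],[100,18,35,0,0,0,0],[100,18,35,0,0,0,0]]}}

```text
time_s: 1.53
tcp_pos: [0.4035, -0.232, 0.242]
ee_rot: [[-0.934, -0.357, 0.001], [-0.357, 0.934, -0.0], [-0.001, -0.001, -1.0]]
wrist_force: [1.5, -0.5, -0.6]
gripper_width: 1.002
gripper_force: 0.0
```

{"op": "drive_tool", "data": {"rows": [[100,18,35,0,0,0,0],[100,18,35,0,0,0,0],[100,18,35,0,0,0,0],[100,18,35,0,0,0,0],[100,18,35,0,0,0,0]]}}

```text
time_s: 1.95
tcp_pos: [0.4935, -0.0569, 0.242]
ee_rot: [[-0.934, -0.357, 0.001], [-0.357, 0.934, 0.0], [-0.001, -0.0, -1.0]]
wrist_force: [-0.2, -1.7, 0.6]
gripper_width: 1.005
gripper_force: 0.0
```

{"op": "drive_tool", "data": {"rows": [[100,18,35,0,0,0,0],[100,18,35,0,0,0,0],[100,18,35,0,0,0,0],[100,18,35,0,0,0,0],[100,0,0,0,0,0,0]]}}

```text
time_s: 2.37
tcp_pos: [0.5679, 0.0864, 0.241]
ee_rot: [[-0.932, -0.362, 0.002], [-0.362, 0.932, 0.001], [-0.002, -0.0, -1.0]]
wrist_force: [0.9, -0.5, 0.1]
gripper_width: 1.001
gripper_force: 0.0
```

```bash
python3 - <<'E'
from h import *
s=sense();print(s["tcp_pos"],s["joints"],s["ee_rot"],s["time_s"],s["wrist_force"])
# tray refit from the unobstructed view: trim outliers using top + yaw scan on edges
T=np.load("top.npz");P=T["P"];f=T["f"].astype(int);r,g,b=f[...,0],f[...,1],f[...,2]
c=capture("top");P2=cloud(c);f2=c["frame"].astype(int)
np.savez("top2.npz",P=P2,f=c["frame"])
for Q,F in((P,f),(P2,f2)):
    b_=(F[...,2]-F[...,0]>40)&(np.abs(Q[...,0]-.489)<.12)&(np.abs(Q[...,1]+.206)<.12)
    for yaw in (20.5,21,21.5,22,22.5):
        a=np.radians(yaw);Rm=np.array([[np.cos(a),np.sin(a)],[-np.sin(a),np.cos(a)]])
        q=(Q[b_][:,:2]-[.489,-.206])@Rm.T; q=q[np.isfinite(q[:,0])]
        lo=np.percentile(q,1,0);hi=np.percentile(q,99,0)
        cc=[.489,-.206]+Rm.T@((lo+hi)/2)
        z=Q[b_][:,2];z=z[np.isfinite(z)]
        w=q[z>.046];m=(np.percentile(w,4,0)+np.percentile(w,96,0))/2
        print(yaw,np.round(hi-lo,4),np.round(cc,4),"well",np.round([.489,-.206]+Rm.T@m,4),np.round(np.percentile(w,96,0)-np.percentile(w,4,0),4),len(w))
E
```

```text
[0.56793031 0.08640695 0.24098772] [ 2.48081644e+01  1.70892956e+01 -6.99718441e+00  1.30923712e-02
 -6.57772577e+01 -9.36203453e+01] [[-9.32364181e-01 -3.61513470e-01  2.24619983e-03]
 [-3.61512570e-01  9.32366885e-01  8.08706219e-04]
 [-2.38664053e-03 -5.80207623e-05 -9.99997150e-01]] 2.3667 [ 0.85579269 -0.46462823  0.05865068]
20.5 [0.1471 0.1664] [ 0.4889 -0.2054] well [ 0.4896 -0.2055] [0.0723 0.0954] 242
21 [0.1471 0.1666] [ 0.489  -0.2054] well [ 0.4895 -0.2055] [0.0727 0.0952] 242
21.5 [0.1471 0.1669] [ 0.489  -0.2054] well [ 0.4895 -0.2055] [0.0725 0.0952] 242
22 [0.1471 0.1669] [ 0.489  -0.2055] well [ 0.4894 -0.2055] [0.0726 0.0952] 242
22.5 [0.1471 0.1668] [ 0.489  -0.2056] well [ 0.4893 -0.2056] [0.0727 0.095 ] 242
20.5 [0.1474 0.1668] [ 0.4892 -0.2055] well [ 0.4895 -0.2056] [0.0722 0.0951] 243
21 [0.1473 0.1667] [ 0.4891 -0.2054] well [ 0.4894 -0.2055] [0.0723 0.0953] 243
21.5 [0.1475 0.1666] [ 0.4892 -0.2053] well [ 0.4894 -0.2055] [0.0724 0.0954] 243
22 [0.1474 0.1665] [ 0.4892 -0.2053] well [ 0.4893 -0.2056] [0.0725 0.0953] 243
22.5 [0.1474 0.1664] [ 0.4892 -0.2054] well [ 0.4893 -0.2056] [0.0728 0.0954] 243
```

{"op": "drive_tool", "data": {"rows": [[100,6,18,0,0,0,0],[100,6,18,0,0,0,0],[100,0,0,-15,0,0,0],[100,0,0,0,0,0,0],[100,0,0,0,0,0,0]]}}

```text
time_s: 2.83
tcp_pos: [0.5765, 0.1171, 0.226]
ee_rot: [[-0.934, -0.357, -0.002], [-0.357, 0.934, -0.001], [0.002, -0.0, -1.0]]
wrist_force: [0.2, 0.5, 0.0]
gripper_width: 1.0
gripper_force: 0.0
```

{"op": "drive_tool", "data": {"rows": [[100,3.5,5.5,0,0,0,0],[100,0,0,-25,0,0,0],[100,0,0,-25,0,0,0],[100,0,0,-12,0,0,0],[100,0,0,-11,0,0,0]]}}

```text
time_s: 3.25
tcp_pos: [0.5806, 0.1225, 0.153]
ee_rot: [[-0.934, -0.356, -0.0], [-0.356, 0.934, -0.0], [0.0, -0.0, -1.0]]
wrist_force: [0.1, -0.4, 0.1]
gripper_width: 0.999
gripper_force: 0.0
```

{"op": "drive_tool", "data": {"rows": [[100,0,0,0,0,0,0],[100,0,0,0,0,0,0]]}}

```text
time_s: 3.42
tcp_pos: [0.581, 0.1227, 0.1541]
ee_rot: [[-0.934, -0.357, 0.001], [-0.357, 0.934, -0.0], [-0.001, -0.0, -1.0]]
wrist_force: [-1.1, 0.2, 0.7]
gripper_width: 1.0
gripper_force: 0.0
```

```bash
python3 - <<'E'
from h import *
c=capture("side");save("side2",cv2.resize(c["frame"][150:310,190:400],(788,600),interpolation=2))
s=sense();print(s["tcp_pos"],s["wrist_force"])
E
```

```text
[0.58141543 0.12282201 0.1547647 ] [ 0.39120778  1.06244166 -0.51368916]
```

View pics/side2.png

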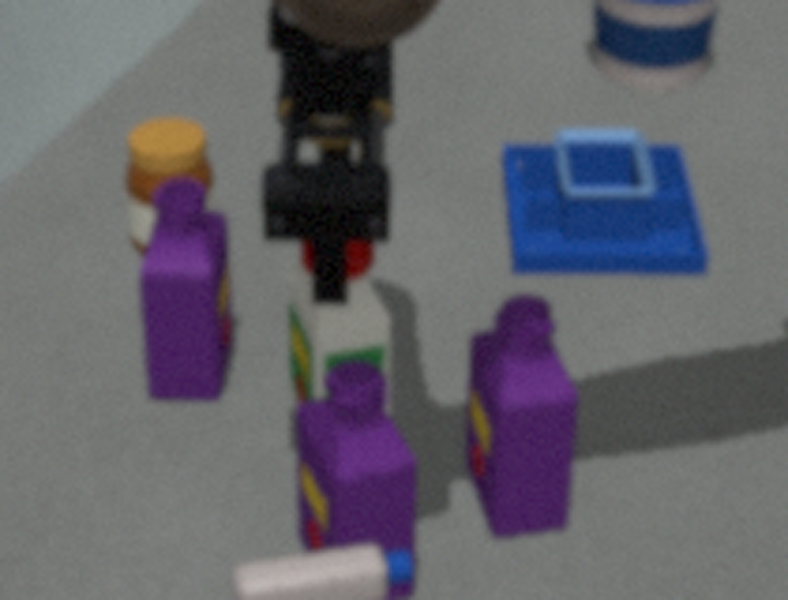

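The fingers straddle the red cap at (335,255) in the crop, clear of the purple bottles. I'm closing.

{"op": "drive_tool", "data": {"rows": [[0,0,0,0,0,0,0],[0,0,0,0,0,0,0],[0,0,0,0,0,0,0],[0,0,0,0,0,0,0],[0,0,0,0,0,0,0]]}}

```text
time_s: 3.88
tcp_pos: [0.5806, 0.1227, 0.1539]
ee_rot: [[-0.934, -0.357, 0.001], [-0.357, 0.934, 0.0], [-0.001, 0.0, -1.0]]
wrist_force: [0.5, -0.7, 0.4]
gripper_width: 0.704
gripper_force: 0.0
```

{"op": "drive_tool", "data": {"rows": [[0,0,0,0,0,0,0],[0,0,0,0,0,0,0],[0,0,0,0,0,0,0],[0,0,0,0,0,0,0],[0,0,0,0,0,0,0]]}}

```text
time_s: 4.3
tcp_pos: [0.5805, 0.123, 0.1537]
ee_rot: [[-0.934, -0.357, 0.0], [-0.357, 0.934, 0.0], [-0.0, 0.0, -1.0]]
wrist_force: [-1.0, 1.4, 1.0]
gripper_width: 0.537
gripper_force: 30.0
```

{"op": "drive_tool", "data": {"rows": [[0,0,0,5,0,0,0],[0,0,0,10,0,0,0],[0,0,0,20,0,0,0],[0,0,0,25,0,0,0],[0,0,0,25,0,0,0]]}}

```text
time_s: 4.72
tcp_pos: [0.5797, 0.1221, 0.2387]
ee_rot: [[-0.934, -0.356, -0.003], [-0.356, 0.934, -0.001], [0.003, -0.0, -1.0]]
wrist_force: [1.1, 0.5, -3.6]
gripper_width: 0.539
gripper_force: 30.0
```

{"op": "drive_tool", "data": {"rows": [[0,0,0,25,0,0,0],[0,0,0,25,0,0,0],[0,0,0,20,0,0,0],[0,0,0,10,0,0,0],[0,0,0,0,0,0,0]]}}

```text
time_s: 5.13
tcp_pos: [0.5812, 0.1226, 0.3213]
ee_rot: [[-0.934, -0.357, 0.004], [-0.357, 0.934, 0.002], [-0.005, -0.0, -1.0]]
wrist_force: [1.1, 1.0, -4.8]
gripper_width: 0.541
gripper_force: 30.0
```

{"op": "drive_tool", "data": {"rows": [[0,-2,-7,0,0,0,-0.02],[0,-4,-14,0,0,0,-0.03],[0,-6,-21,0,0,0,-0.03],[0,-7,-25,0,0,0,-0.03],[0,-7,-25,0,0,0,-0.03]]}}

```text
time_s: 5.55
tcp_pos: [0.5527, 0.0287, 0.3164]
ee_rot: [[-0.975, -0.22, -0.005], [-0.22, 0.975, -0.001], [0.005, -0.0, -1.0]]
wrist_force: [1.1, 0.1, -3.3]
gripper_width: 0.535
gripper_force: 30.0
```

{"op": "drive_tool", "data": {"rows": [[0,-7,-25,0,0,0,-0.03],[0,-7,-25,0,0,0,-0.03],[0,-7,-25,0,0,0,-0.03],[0,-7,-25,0,0,0,-0.03],[0,-7,-25,0,0,0,-0.03]]}}

```text
time_s: 5.97
tcp_pos: [0.5172, -0.0965, 0.3167]
ee_rot: [[-0.997, -0.071, -0.004], [-0.071, 0.997, -0.0], [0.004, 0.0, -1.0]]
wrist_force: [-0.0, -0.5, -5.4]
gripper_width: 0.536
gripper_force: 30.0
```

{"op": "drive_tool", "data": {"rows": [[0,-7,-25,0,0,0,-0.01],[0,-7,-25,0,0,0,0],[0,-6,-21,0,0,0,0],[0,-4,-14,0,0,0,0],[0,-2,-7,0,0,0,0]]}}

```text
time_s: 6.38
tcp_pos: [0.491, -0.1886, 0.3168]
ee_rot: [[-0.998, -0.061, -0.004], [-0.061, 0.998, 0.0], [0.004, 0.0, -1.0]]
wrist_force: [0.3, 0.9, -4.2]
gripper_width: 0.536
gripper_force: 30.0
```

{"op": "drive_tool", "data": {"rows": [[0,0,0,0,0,0,0],[0,0,0,0,0,0,0],[0,0,0,0,0,0,0],[0,0,0,0,0,0,0]]}}

```text
time_s: 6.72
tcp_pos: [0.4936, -0.1856, 0.3183]
ee_rot: [[-0.998, -0.066, -0.0], [-0.066, 0.998, 0.0], [0.0, 0.0, -1.0]]
wrist_force: [-0.0, 0.3, -4.7]
gripper_width: 0.54
gripper_force: 30.0
```

```bash
python3 - <<'E'
from h import *
s=sense();print(s["tcp_pos"],s["ee_rot"],s["wrist_force"],s["joints"])
c=capture("side");save("side3",cv2.resize(c["frame"][20:260,220:440],(550,600),interpolation=2))
c2=capture("top")
for c in(c,c2):
    P=cloud(c);f=c["frame"].astype(int);r,g,b=f[...,0],f[...,1],f[...,2]
    near=np.hypot(P[...,0]-.489,P[...,1]+.2055)<.065
    m=near&(P[...,2]>.17)&(P[...,2]<.31)&(np.abs(b-r)<45)&(r>90)
    q=P[m]
    print(len(q),np.round([np.nanmin(q,0),np.nanmax(q,0)],3))
    if len(q)>5: print(cv2.minAreaRect(q[:,:2].astype(np.float32)*1000))
    for lo in np.arange(.17,.31,.02):
        w=q[(q[:,2]>lo)&(q[:,2]<lo+.02)]
        if len(w)>5: print(round(lo,2),len(w),np.round(w.mean(0),4), [np.round(x,1) for x in cv2.minAreaRect(w[:,:2].astype(np.float32)*1000)])
E
```

```text
[ 0.49362094 -0.1855924   0.31829477] [[-9.97841001e-01 -6.56749076e-02 -3.77813509e-04]
 [-6.56750095e-02  9.97841031e-01  2.63977949e-04]
 [ 3.59661094e-04  2.88220926e-04 -9.99999894e-01]] [-0.0358324   0.2938053  -4.69093252] [-2.97424661e+00  9.77552514e+00 -5.55272133e+00 -1.44953869e-02
 -7.46941567e+01 -8.32563159e+01]
474 [[ 0.453 -0.214  0.17 ]
 [ 0.528 -0.141  0.309]]
((489.3987731933594, -178.99990844726562), (53.248268127441406, 78.54515075683594), 21.545427322387695)
0.17 102 [ 0.4784 -0.1499  0.1784] [array([ 490. , -154.8]), array([31.2, 68.2]), np.float64(71.8)]
0.19 17 [ 0.4748 -0.1508  0.2015] [array([ 479.9, -151.9]), array([52.4, 11. ]), np.float64(11.6)]
0.21 16 [ 0.4805 -0.1626  0.2182] [array([ 499.8, -165.6]), array([40.6, 89.6]), np.float64(58.7)]
0.23 20 [ 0.4835 -0.1551  0.2393] [array([ 488.5, -154.9]), array([30.2, 64.2]), np.float64(77.5)]
0.25 93 [ 0.4767 -0.151   0.2628] [array([ 490.1, -155.4]), array([31.7, 67.7]), np.float64(71.5)]
0.27 201 [ 0.4854 -0.1619  0.2798] [array([ 488.7, -177.8]), array([50.7, 74.3]), np.float64(20.8)]
0.29 25 [ 0.4779 -0.1733  0.2966] [array([ 485.9, -178. ]), array([36.1, 35.3]), np.float64(59.0)]
6 [[ 0.457 -0.167  0.266]
 [ 0.46  -0.159  0.278]]
((458.28973388671875, -163.28614807128906), (7.912694454193115, 2.297907590866089), 88.6386489868164)
```

View pics/side3.png

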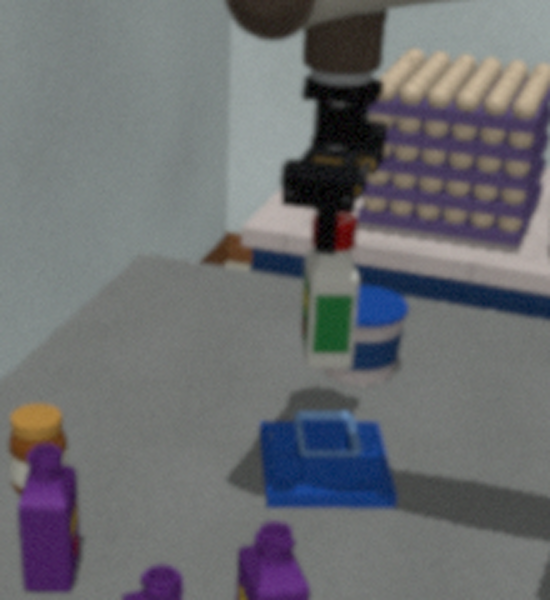

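The bottle hangs level under the gripper at (330,300) in the crop, above and just behind the well at (328,435). Its yaw reads about 21.3°, which matches the tray. I'm aligning and lowering.

{"op": "drive_tool", "data": {"rows": [[0,-2.3,-10,0,0,0,0],[0,-2,-10,0,0,0,0],[0,0,0,-20,0,0,0],[0,0,0,-25,0,0,0],[0,0,0,-25,0,0,0]]}}

```text
time_s: 7.23
tcp_pos: [0.4893, -0.2072, 0.2484]
ee_rot: [[-0.998, -0.064, 0.002], [-0.064, 0.998, -0.0], [-0.002, -0.0, -1.0]]
wrist_force: [-0.1, 0.3, -4.5]
gripper_width: 0.542
gripper_force: 30.0
```

{"op": "drive_tool", "data": {"rows": [[0,0,0,-20,0,0,0],[0,0,0,-10,0,0,0],[0,0,0,0,0,0,0],[0,0,0,0,0,0,0],[0,0,0,0,0,0,0]]}}

```text
time_s: 7.65
tcp_pos: [0.4904, -0.2069, 0.2203]
ee_rot: [[-0.998, -0.065, 0.003], [-0.065, 0.998, -0.001], [-0.003, -0.001, -1.0]]
wrist_force: [-0.3, 0.5, -3.4]
gripper_width: 0.535
gripper_force: 30.0
```

```bash
python3 - <<'E'
from h import *
s=sense();print(s["tcp_pos"],s["wrist_force"])
c=capture("side");save("side4",cv2.resize(c["frame"][100:240,270:430],(686,600),interpolation=2))
E
```

```text
[ 0.49039317 -0.20691605  0.22026759] [-0.29999439  0.54363286 -3.39797741]
```

View pics/side4.png

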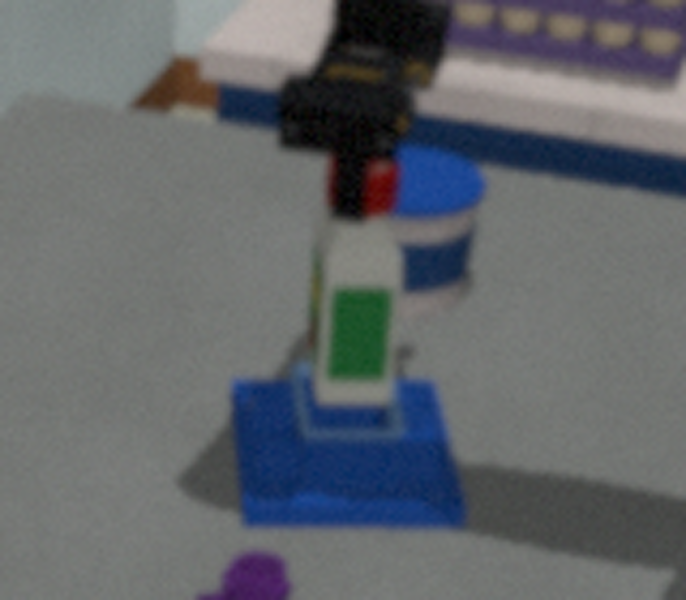

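The bottle base at (353,400) in the crop sits over the well opening, which spans 297–403 horizontally, and is centred. I'm making a small correction and lowering slowly.

{"op": "drive_tool", "data": {"rows": [[0,-1,1.3,-4,0,0,0],[0,0,0,-4,0,0,0],[0,0,0,-4,0,0,0],[0,0,0,-4,0,0,0],[0,0,0,-4,0,0,0]]}}

```text
time_s: 8.12
tcp_pos: [0.4881, -0.205, 0.1981]
ee_rot: [[-0.998, -0.065, -0.0], [-0.065, 0.998, 0.0], [0.0, 0.0, -1.0]]
wrist_force: [0.3, 0.4, -4.2]
gripper_width: 0.539
gripper_force: 30.0
```

{"op": "drive_tool", "data": {"rows": [[0,0,0,-2,0,0,0],[0,0,0,-2,0,0,0],[0,0,0,-2,0,0,0],[0,0,0,-2,0,0,0],[0,0,0,0,0,0,0]]}}

```text
time_s: 8.53
tcp_pos: [0.488, -0.205, 0.1901]
ee_rot: [[-0.998, -0.065, -0.001], [-0.065, 0.998, 0.0], [0.001, 0.0, -1.0]]
wrist_force: [0.7, 0.1, -5.2]
gripper_width: 0.538
gripper_force: 30.0
```

{"op": "drive_tool", "data": {"rows": [[0,0,0,-5,0,0,0],[0,0,0,-5,0,0,0],[0,0,0,-5,0,0,0],[0,0,0,-4,0,0,0],[0,0,0,-3,0,0,0]]}}

```text
time_s: 8.95
tcp_pos: [0.4879, -0.205, 0.1677]
ee_rot: [[-0.998, -0.065, -0.001], [-0.065, 0.998, 0.0], [0.001, 0.0, -1.0]]
wrist_force: [-0.7, 0.3, -3.9]
gripper_width: 0.534
gripper_force: 30.0
```

{"op": "drive_tool", "data": {"rows": [[0,0,0,-3,0,0,0],[0,0,0,-2,0,0,0],[0,0,0,-2,0,0,0],[0,0,0,0,0,0,0],[0,0,0,0,0,0,0]]}}

```text
time_s: 9.37
tcp_pos: [0.4882, -0.2051, 0.1616]
ee_rot: [[-0.998, -0.065, -0.0], [-0.065, 0.998, -0.0], [0.0, -0.0, -1.0]]
wrist_force: [-0.6, -0.2, -4.1]
gripper_width: 0.534
gripper_force: 30.0
```

{"op": "drive_tool", "data": {"rows": [[0,0,0,-1,0,0,0],[0,0,0,-1,0,0,0],[0,0,0,0,0,0,0],[0,0,0,0,0,0,0],[0,0,0,0,0,0,0]]}}

```text
time_s: 9.78
tcp_pos: [0.4882, -0.2051, 0.1596]
ee_rot: [[-0.998, -0.065, 0.0], [-0.065, 0.998, -0.0], [-0.0, -0.0, -1.0]]
wrist_force: [-0.1, 0.1, -3.5]
gripper_width: 0.539
gripper_force: 30.0
```

{"op": "drive_tool", "data": {"rows": [[0,0,0,-1,0,0,0],[0,0,0,0,0,0,0],[0,0,0,0,0,0,0],[0,0,0,0,0,0,0],[0,0,0,0,0,0,0]]}}

```text
time_s: 10.2
tcp_pos: [0.4886, -0.2051, 0.1594]
ee_rot: [[-0.998, -0.065, 0.001], [-0.065, 0.998, -0.0], [-0.001, -0.001, -1.0]]
wrist_force: [-1.4, 1.4, 4.4]
gripper_width: 0.536
gripper_force: 30.0
```

Contact. I'm letting it settle, then pressing.

{"op": "drive_tool", "data": {"rows": [[0,0,0,0,0,0,0],[0,0,0,0,0,0,0],[0,0,0,0,0,0,0],[0,0,0,0,0,0,0],[0,0,0,0,0,0,0]]}}

```text
time_s: 10.62
tcp_pos: [0.4885, -0.2051, 0.1589]
ee_rot: [[-0.998, -0.065, 0.001], [-0.065, 0.998, -0.0], [-0.001, -0.0, -1.0]]
wrist_force: [-1.2, 1.7, 5.1]
gripper_width: 0.537
gripper_force: 30.0
```

```bash
python3 - <<'E'
from h import *
c=capture("side");P=cloud(c);f=c["frame"].astype(int);r,g,b=f[...,0],f[...,1],f[...,2]
save("side5",cv2.resize(c["frame"][100:240,270:430],(686,600),interpolation=2))
near=np.hypot(P[...,0]-.489,P[...,1]+.2)<.07
m=near&(P[...,2]>.09)&(P[...,2]<.15)&(np.abs(b-r)<45)&(r>90)
q=P[m];print(len(q),cv2.minAreaRect(q[:,:2].astype(np.float32)*1000))
s=sense();print(s["tcp_pos"],s["wrist_force"])
E
```

```text
315 ((485.0043029785156, -196.34103393554688), (51.93202590942383, 76.22704315185547), 24.222553253173828)
[ 0.48853449 -0.20507716  0.15885876] [-1.90696437  2.28260722  4.7839898 ]
```

View pics/side5.png

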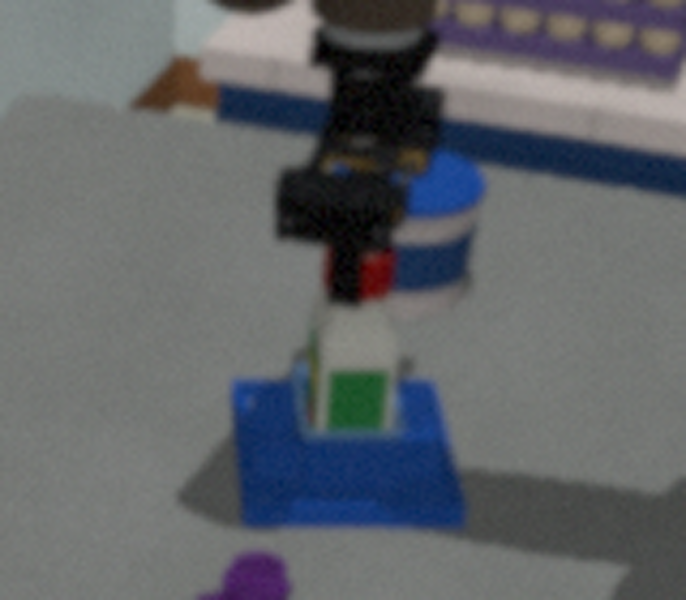

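The bottle is in the well, with its body inside the lips at (355,430) in the crop, upright. I'm pressing.

{"op": "drive_tool", "data": {"rows": [[0,0,0,-1,0,0,0],[0,0,0,-1,0,0,0],[0,0,0,-1,0,0,0],[0,0,0,0,0,0,0],[0,0,0,0,0,0,0]]}}

```text
time_s: 11.08
tcp_pos: [0.4886, -0.2051, 0.1563]
ee_rot: [[-0.998, -0.065, 0.001], [-0.065, 0.998, -0.0], [-0.001, -0.001, -1.0]]
wrist_force: [-2.8, 2.1, 7.1]
gripper_width: 0.541
gripper_force: 30.0
```

{"op": "drive_tool", "data": {"rows": [[0,0,0,-1,0,0,0],[0,0,0,-1,0,0,0],[0,0,0,0,0,0,0],[0,0,0,0,0,0,0],[0,0,0,0,0,0,0]]}}

```text
time_s: 11.5
tcp_pos: [0.4887, -0.2052, 0.1547]
ee_rot: [[-0.998, -0.065, 0.001], [-0.065, 0.998, -0.001], [-0.001, -0.001, -1.0]]
wrist_force: [-1.0, 2.5, 9.1]
gripper_width: 0.538
gripper_force: 30.0
```

{"op": "drive_tool", "data": {"rows": [[0,0,0,-1,0,0,0],[0,0,0,0,0,0,0],[0,0,0,0,0,0,0],[0,0,0,0,0,0,0]]}}

```text
time_s: 11.83
tcp_pos: [0.4888, -0.2052, 0.1538]
ee_rot: [[-0.998, -0.065, 0.002], [-0.065, 0.998, -0.001], [-0.002, -0.001, -1.0]]
wrist_force: [-2.4, 3.1, 9.6]
gripper_width: 0.536
gripper_force: 30.0
```

{"op": "drive_tool", "data": {"rows": [[0,0,0,-1,0,0,0],[0,0,0,-1,0,0,0],[0,0,0,0,0,0,0],[0,0,0,0,0,0,0],[0,0,0,0,0,0,0]]}}

```text
time_s: 12.25
tcp_pos: [0.4892, -0.2054, 0.1535]
ee_rot: [[-0.998, -0.066, 0.003], [-0.066, 0.998, -0.002], [-0.003, -0.002, -1.0]]
wrist_force: [-4.3, 3.7, 16.6]
gripper_width: 0.539
gripper_force: 30.0
```

At the stop. I'm twisting +60°.

{"op": "drive_tool", "data": {"rows": [[0,0,0,0,0,0,0.06],[0,0,0,0,0,0,0.07],[0,0,0,0,0,0,0.07],[0,0,0,0,0,0,0.07],[0,0,0,0,0,0,0.07]]}}

```text
time_s: 12.67
tcp_pos: [0.4895, -0.2053, 0.1533]
ee_rot: [[-0.917, -0.398, 0.004], [-0.398, 0.917, -0.001], [-0.003, -0.003, -1.0]]
wrist_force: [-3.7, 4.9, 16.3]
gripper_width: 0.536
gripper_force: 30.0
```

{"op": "drive_tool", "data": {"rows": [[0,0,0,0,0,0,0.07],[0,0,0,0,0,0,0.07],[0,0,0,0,0,0,0.07],[0,0,0,0,0,0,0.07],[0,0,0,0,0,0,0.07]]}}

```text
time_s: 13.08
tcp_pos: [0.4894, -0.2052, 0.1535]
ee_rot: [[-0.726, -0.688, 0.004], [-0.688, 0.726, -0.001], [-0.002, -0.003, -1.0]]
wrist_force: [-3.4, 4.3, 17.0]
gripper_width: 0.538
gripper_force: 30.0
```

{"op": "drive_tool", "data": {"rows": [[0,0,0,0,0,0,0.08],[0,0,0,0,0,0,0.08],[0,0,0,0,0,0,0.08],[0,0,0,0,0,0,0.08],[0,0,0,0,0,0,0.08]]}}

```text
time_s: 13.5
tcp_pos: [0.4893, -0.2052, 0.1536]
ee_rot: [[-0.4, -0.917, 0.003], [-0.917, 0.4, -0.001], [-0.0, -0.003, -1.0]]
wrist_force: [-4.8, 5.8, 18.6]
gripper_width: 0.538
gripper_force: 30.0
```

{"op": "drive_tool", "data": {"rows": [[0,0,0,0,0,0,0],[0,0,0,0,0,0,0],[0,0,0,0,0,0,0]]}}

```text
time_s: 13.75
tcp_pos: [0.4893, -0.2053, 0.1537]
ee_rot: [[-0.403, -0.915, 0.003], [-0.915, 0.403, -0.002], [0.0, -0.004, -1.0]]
wrist_force: [-3.9, 3.8, 17.2]
gripper_width: 0.539
gripper_force: 30.0
```

```bash
python3 -c "
from h import *
s=sense();print(s['tcp_pos'],s['ee_rot'],s['wrist_force'],s['moment'],s['joints'])
c=capture('top');save('top5',cv2.resize(c['frame'][170:320,250:450],(800,600),interpolation=2))"
```

```text
[ 0.48931685 -0.20534482  0.15366201] [[-4.02504578e-01 -9.15412123e-01  3.27262321e-03]
 [-9.15417938e-01  4.02501006e-01 -1.71453949e-03]
 [ 2.52276098e-04 -3.68592799e-03 -9.99993175e-01]] [-3.87291335  3.8326772  17.24863343] [1.36906948 1.42220329 0.08669167] [ -5.19391038  17.63104002 -20.09072383   0.10249503 -52.08264945
 -18.60375687]
```

{"op": "drive_tool", "data": {"rows": [[0,0,0,0,0,0,0],[0,0,0,3,0,0,0],[0,0,0,3,0,0,0],[0,0,0,3,0,0,0],[0,0,0,0,0,0,0]]}}

```text
time_s: 14.22
tcp_pos: [0.4887, -0.2051, 0.1602]
ee_rot: [[-0.404, -0.915, 0.001], [-0.915, 0.404, -0.0], [-0.0, -0.001, -1.0]]
wrist_force: [-1.4, 2.5, 5.5]
gripper_width: 0.536
gripper_force: 30.0
```

{"op": "drive_tool", "data": {"rows": [[0,0,0,2,0,0,0],[0,0,0,2,0,0,0],[0,0,0,2,0,0,0],[0,0,0,0,0,0,0],[0,0,0,0,0,0,0]]}}

```text
time_s: 14.63
tcp_pos: [0.488, -0.205, 0.1651]
ee_rot: [[-0.404, -0.915, -0.001], [-0.915, 0.404, 0.0], [0.0, 0.001, -1.0]]
wrist_force: [-0.4, 1.4, -0.1]
gripper_width: 0.532
gripper_force: 30.0
```

The cap is free, with no bottle weight on the wrist. I'm lifting.

{"op": "drive_tool", "data": {"rows": [[0,0,0,4,0,0,0],[0,0,0,5,0,0,0],[0,0,0,6,0,0,0],[0,0,0,8,0,0,0],[0,0,0,8,0,0,0]]}}

```text
time_s: 15.05
tcp_pos: [0.4884, -0.2052, 0.1977]
ee_rot: [[-0.404, -0.915, 0.001], [-0.915, 0.404, -0.0], [0.0, -0.001, -1.0]]
wrist_force: [0.5, -0.7, -0.2]
gripper_width: 0.54
gripper_force: 30.0
```

{"op": "drive_tool", "data": {"rows": [[0,0.5,0,8,0,0,0],[0,0.5,0,8,0,0,0],[0,0,0,8,0,0,0],[0,0,0,5,0,0,0],[0,0,0,3,0,0,0]]}}

```text
time_s: 15.47
tcp_pos: [0.4895, -0.2051, 0.2297]
ee_rot: [[-0.404, -0.915, 0.001], [-0.915, 0.404, -0.0], [-0.0, -0.001, -1.0]]
wrist_force: [-0.1, -0.3, 0.4]
gripper_width: 0.535
gripper_force: 30.0
```

{"op": "drive_tool", "data": {"rows": [[0,0,0,0,0,0,0],[0,0,0,0,0,0,0],[0,0,0,0,0,0,0],[0,0,0,0,0,0,0],[0,0,0,0,0,0,0]]}}

```text
time_s: 15.88
tcp_pos: [0.489, -0.205, 0.2281]
ee_rot: [[-0.404, -0.915, -0.001], [-0.915, 0.404, 0.0], [0.0, 0.001, -1.0]]
wrist_force: [0.3, -0.5, -1.2]
gripper_width: 0.54
gripper_force: 30.0
```

```bash
python3 - <<'E'
from h import *
s=sense();print(s["tcp_pos"],s["wrist_force"],s["gripper_force"])
c=capture("side");save("side6",cv2.resize(c["frame"][100:240,270:430],(686,600),interpolation=2))
E
```

```text
[ 0.48899928 -0.2050399   0.22811939] [ 0.31287491 -0.54023328 -1.16246007] 29.999928816305328
```

View pics/side6.png

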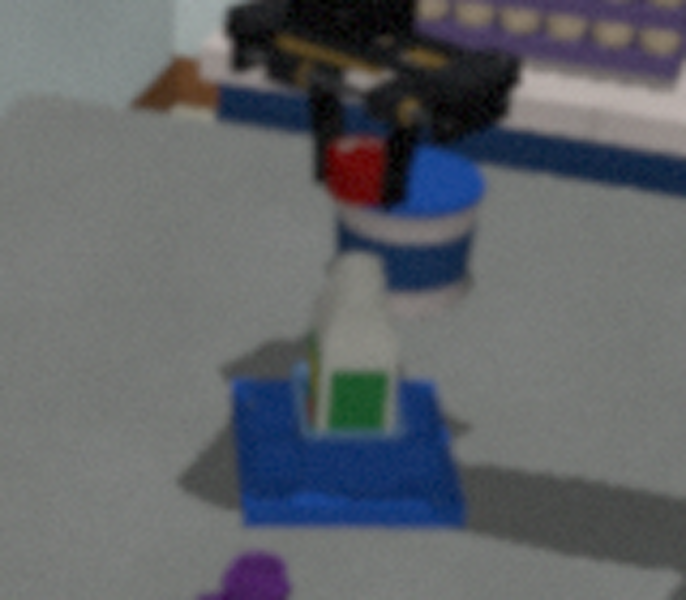

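The red cap at (357,170) in the crop is held level above the open neck at (358,260). The bottle is still seated in the well. I'm handing in.

```bash
python3 -c "
from station import *
print(finish_job())"
```

```text
the job is handed in; nothing more can be done
None
```

I handed the job in with the white bottle seated in the tray well and its red cap held level about 5 cm above the open mouth. The spray bottle, tub and jar were left untouched. The hand-in call returned no verdict.

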